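# Draw the filter slider out of an optical head and lay it in its tray

### The arm

A 6-joint arm with a two-finger parallel gripper is mounted at the origin on a cart in front of the work surface, level with it; the furniture and walls round the work are solid. World frame = base frame: x ahead of the robot, y to its left, z up, the work surface at z = 0. Lengths are in m, angles in rad, forces in N, time in s.
With the tool pointing down it reaches from about 0.375 to 0.75 m from the base axis. Payload 9 kg.
Tool frame: the origin (TCP) lies between the finger pads; the fingertips stand 19 mm ahead of it and the grasp point (between the pads) is the TCP (r.tip_reach is the distance from the TCP to the fingertips, in m); z points along the fingers, y is the line along which they close (so a half turn about z gives the same grasp; the last joint's range is limited). The gripper opens to 85 mm and grips with 20 to 120 N. Pads are 22 mm wide; open, the fingers measure 114 mm over their backs; the gripper's body (76 mm by 85 mm) begins 54 mm behind the grasp point. The pads swing forward as they close: fully open they stand 13 mm farther back than shut.
Start: joints at [-0.218, 0.104, 0.097, 1.564, 0, 1.353], TCP at [0.6, 0, 0.25] pointing down, gripper open.
Joint ranges: [-2.99, 2.99], [-0.84, 1.86], [-1.1, 1.16], [-1.84, 2.11], [-1.51, 1.56], [-3.14, 3.14]. Speed limits (rad/s): [2.22, 2.22, 2.57, 3.14, 3.14, 3.14].

### API

Orientations are given as a unit quaternion [x, y, z, w].
In Python, from bench import r gives the robot as it stands.
- The arm moves only by the tool drive_tool, never from a script. Its argument "increments" is a list of rows, each a list of 5 numbers: the shift along the tool's x, y, z in cm, then the turn about the tool's z in rad, then the finger opening in cm, from 0 to 8.54. A call has 1 to 10 rows; each row is the pose to reach, as a shift and turn from the pose commanded when the call began, along the tool's axes at that moment; what a row does not reach only later rows make up. A row lasts 1/10 s, in which the tool goes at most 50 mm and 8.59 degrees, less where a joint would pass 70% of its speed; a pose out of reach is approached as far as the arm can. A call with a gripper value outside its range is refused whole. The fingers move at their own pace and stop on an object; "squeeze" is the grip in N (left out, the last holds). Time passes only in rows, so rows that repeat a pose let the fingers close. It gives the time, the measured TCP pose, the force, the opening and the grip force at its end, in the units of the state.
- r.sense(): the state, without advancing time (a new reading comes with each control period).
- r.read_camera(name): name is "scene" or "side" or "wrist"; returns a dict with "pixels" (400x640x3 uint8, red, green, blue), "depth" (400x640 float32, m along the optical axis (not along the pixel's ray), 0 where there is no reading), "fovy" (degrees; the focal length in pixels is half the picture's height over the tangent of half this angle, whatever the lens; pixels are square), "cx", "cy" (the principal point, pixels), "world_to_cam" (4x4, takes a point from world to camera coordinates); the wrist camera has in their place "T_tool_cam" (4x4, takes a point from camera to tool coordinates, whose origin is the TCP and whose axes are the flange's). Camera axes: x right, y down, z forward; pixel columns grow to the right and rows downward; lengths in m; the calibration is good to about 2 mm. The wrist camera is an equidistant fisheye: a pixel r from the principal point sees the ray r / f radians off the axis. A picture is of the moment at which its call begins: read the wrist's pose just before it.
- r.finish_job(): hands the job in; it is judged then, once.
The state is a dict: "clock": time; "joint_pos": joint angles; "dq": joint speeds; "effort": joint torques, N m; "position": TCP position; "ee_rot": TCP orientation; "wrist_force": force on the tool from outside, world axes, zero at the start; "torque": the same for the moment, N m; "gripper_width": finger opening in m; "grip_force": force on a finger pad.
Only numpy, scipy, OpenCV 4.12 (cv2) and the standard library are available. Lean on these libraries where they do the work, as an engineer would, in place of code of your own. Each camera call takes 0.05 s, during which the arm holds its last target. There are 200 camera calls.

### The job

Take the filter slider out of the optical head: draw it straight out of its channel by the thumb fin, level and without forcing it, so that it does not bind and the filter lying loose in its pocket stays put. Keep it level on the way and lay it down, fin upwards, in the empty bay of the slider tray, without dropping it, and let go. Leave the other slider in its bay, and do not push the things standing about.

Things in the scene. Friction and masses are not known exactly. Their poses are not given: they have to be found in the camera images.
- optical_head: Grey optical head, fixed: block 96 (x) by 96 (y) mm, 73 mm high, black tube 46 mm wide on top to 105 mm, 18 mm behind the block's centre; base plate 130 x 130 x 8 mm. Origin: centre of the underside, on the worktop. A channel 43 mm wide, 13 mm high, floor 44 mm above the worktop, runs through along its x; the slider is drawn out towards its -x.
- slot_mouth (a point): Centre of the channel's opening in the front face of the optical head, 50.5 mm above the worktop. x axis points into the channel (the slider comes out along -x), z up.
- filter_slider: Loose filter slider, 0.11 to 0.22 kg: aluminium plate 148 x 40 x 10 mm lying in the channel with 3 mm play in all, in width and in height; no catch, no spring. Origin: centre of its underside. x along the plate, fin at the -x end (outside the head, towards the robot), z up. At the start 86 to 96 mm of its length is in the channel.
- slider_mid (a point): Centre of the filter slider's plate (5 mm above its underside); axes as the slider's.
- slider_fin (a point): Centre of the black upright thumb fin on the filter slider, 48 mm from the plate's centre towards -x: 10 mm thick (slider's y), 34 mm long (x), 32 mm tall, standing on the plate; this point is 16 mm above the plate's top, 26 mm above the slider's underside. Axes as the slider's.
- filter_seat (a point): Where the filter's centre belongs: in the round pocket 26 mm wide and 7 mm deep in the top of the filter slider, 44 mm from the plate's centre at the end away from the fin.
- filter_mid (a point): Centre of the loose round filter, 25 mm in diameter and 5 mm thick, which just lies in that pocket.
- slider_tray: Grey open tray with two bays side by side, fixed: 178 mm long (its x, roughly away from the robot), 134 mm wide (y), rim and middle wall 22 mm high, 6 mm thick. Each bay is 166 x 58 mm, floor 6 mm above the worktop, centre 32 mm to either side (y) of the tray's centre. Origin: centre of the underside.
- empty_bay (a point): Centre of the floor of the bay that is empty, 6 mm above the worktop; x axis along the bay. Which of the two bays it is varies.
- spare_mid (a point): Centre of the plate of the other slider, of the same size and shape, lying loose in the other bay with its fin at the end farther from the robot.
- spare_slider: That other slider; origin at the centre of its underside.
- film_roll: Roll of sealing film standing on end, 52 mm in diameter, 50 mm high, loose; a bystander. Origin: centre of its underside.
- tape_roll: Roll of tape lying flat, 94 mm across, 48 mm high, loose; a bystander. Origin: centre of its underside.
- lab_timer: Small upright timer, 32 x 66 x 62 mm, loose; a bystander. Origin: centre of its underside.
Things that resemble listed ones, but are neither listed nor needed, are in the scene too. What is shaped like the filter_slider but yellow is not meant.

How it is judged:
On the way:
1. the slider is drawn clear of the channel, level (x of slider_mid in the frame of optical_head below -0.115 m and angle between slider_mid's own z axis and vertical below 0.26 rad), for 0.1 s.
At the end, for the whole second after the job is handed in: The filter slider rests flat in the empty bay, fin up (centre within 18 mm of the bay's, along it within 0.2 rad, tilt under 0.06 rad), the filter within 6 mm of its seat, the other slider within 20 mm of where it lay (horizontal distance between slider_mid and empty_bay below 0.018 m and z of slider_mid in the frame of empty_bay below 0.009 m and angle between the x axis of filter_slider and the x axis of slider_tray, either way round below 0.2 rad and angle between slider_mid's own z axis and vertical below 0.06 rad and distance between filter_mid and filter_seat below 0.006 m and linear speed of filter_slider below 0.02 m/s and distance of spare_mid from where it was at the start of the episode below 0.02 m); the robot touches nothing.
It fails at once if the slider was forced against the channel with over 60 N (contact force between filter_slider and optical_head above 60 N).
It fails at once if the filter slider was tipped: by more than 0.1 rad (6 degrees) while still in the channel, or by more than 0.35 rad (20 degrees) anywhere ((horizontal distance between slider_mid and optical_head below 0.11 m and angle between slider_mid's own z axis and vertical above 0.1 rad) or angle between slider_mid's own z axis and vertical above 0.35 rad).
It fails at once if the filter came out of its pocket (distance between filter_mid and filter_seat above 0.012 m).
It fails at once if the slider was dropped onto the tray (faster than 0.7 m/s just above it) (horizontal distance between slider_mid and empty_bay below 0.1 m and height (world z) of slider_mid below 0.08 m and linear speed of filter_slider above 0.7 m/s).
It fails at once if a bystander (film roll, tape roll or timer) was pushed more than 40 mm (distance of any of film_roll, tape_roll, lab_timer from where it was at the start of the episode above 0.04 m).
It also fails if it takes over 45 s, if anything falls off the work surface, if the arm or the gripper's body presses on something with over 40 N, if the wrist force passes 120 N, or if a joint passes its speed limit or range.

## Working session

There is one attempt and no reset: what is moved stays moved. The work goes in short steps, Python scripts to look and compute and a tool call to move; the robot and the scene stay as the last step left them, time stands still between calls to the robot, and variables do not carry over. Pictures are saved under pics/ and viewed, at most 10 in all, crops included, and the job is handed in when it is done.

Besides the shell and the picture viewer there is one more tool, called after ">>>" by a JSON object that holds its "method" and its "body". drive_tool: Moves the arm, as the interface text tells. Its arguments: {"type":"object","properties":{"increments":{"type":"array"},"squeeze":{"type":"number"}},"required":["increments"]}

```bash
ls; mkdir -p pics; cat > h.py <<'E'
import numpy as np, cv2
from bench import r
def grab(n):
    s=r.sense(); c=r.read_camera(n); c['s']=s; np.save('pics/'+n+'.npy',c,allow_pickle=True); return c
def load(n): return np.load('pics/'+n+'.npy',allow_pickle=True).item()
def cloud(c):
    f=200/np.tan(np.radians(c['fovy'])/2); v,u=np.mgrid[:400,:640]; d=c['depth']
    P=np.stack([(u-c['cx'])/f*d,(v-c['cy'])/f*d,d,np.ones_like(d)],-1)
    return (P@np.linalg.inv(c['world_to_cam']).T)[...,:3]
E
python3 - <<'E'
from h import *
a=grab('scene');b=grab('side')
for n,c in(('scene',a),('side',b)):
    cv2.imwrite(f'pics/{n}1.png',c['pixels'][...,::-1]); print(np.linalg.inv(c['world_to_cam'])[:3].round(2).tolist(),c['fovy'])
print(r.sense())
E
```

```text
pics
[[0.9, -0.32, 0.3, 0.14], [-0.43, -0.67, 0.6, -0.68], [0.01, -0.67, -0.74, 1.04]] 54.124529336894334
[[-0.98, -0.13, 0.17, 0.3], [-0.21, 0.51, -0.83, 1.29], [0.02, -0.85, -0.53, 0.83]] 45.67208858550032
{'clock': 0.1, 'joint_pos': array([-2.17695549e-01,  1.04671916e-01,  9.65585898e-02,  1.56388257e+00,
        5.41751276e-07,  1.35308415e+00]), 'dq': array([-4.41778721e-05, -2.29016726e-03,  3.07026673e-03,  3.94762995e-05,
        1.62519132e-04, -4.24302003e-04]), 'effort': array([ 5.58294560e-03, -5.58208680e+01,  5.04719281e+01,  1.31238697e-02,
       -3.14059680e-04, -9.08449465e-05]), 'position': array([5.99733881e-01, 7.12291982e-05, 2.49587489e-01]), 'ee_rot': array([ 7.07100774e-01,  7.07112534e-01, -3.22269014e-04, -5.05849112e-04]), 'wrist_force': array([-0.00580051,  0.13846824, -0.37215959]), 'torque': array([ 0.02666384, -0.03307852, -0.00533843]), 'grip_force': 0.0, 'gripper_width': 0.08534702511913013}
```

View pics/scene1.png

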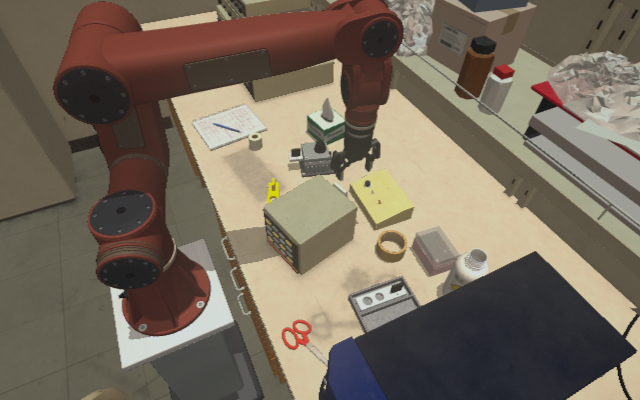

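View pics/side1.png

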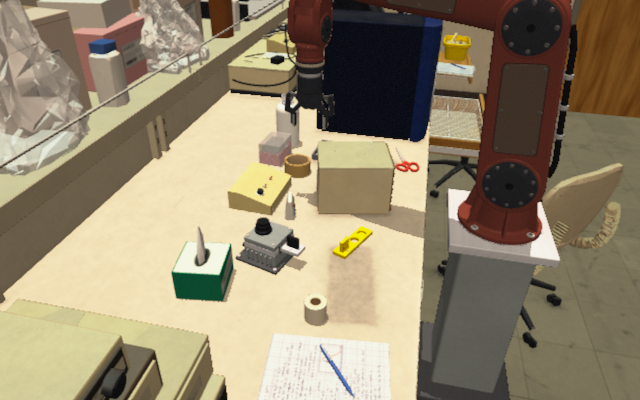

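The scene view shows the head at (318,157) with the slider to its left at (296,158). The tray at (385,300) has one slider and is partly hidden by the dark box, and the drawer cabinet at (310,222) stands between. In the side view the head is at (268,240), the slider at (292,243) and the yellow decoy at (352,242).

Candidates for the target:
- The aluminium slider in the head: side (292,243), scene (296,158).
- The yellow slider on the worktop: side (352,242), scene (273,190). Rejected by colour.
- The spare in the tray: scene (388,295). Not the one to move.

I choose the first and will check it in a close crop.

```bash
python3 - <<'E'
from h import *
a=load('scene');b=load('side')
A=cloud(a);B=cloud(b)
def up(c,x0,x1,y0,y1,k): return cv2.resize(c['pixels'][y0:y1,x0:x1,::-1],None,fx=k,fy=k,interpolation=cv2.INTER_CUBIC)
im=np.vstack([up(b,230,320,205,275,6)[:, :540],])
im2=up(a,340,430,265,335,4); im3=up(a,280,350,135,205,4)
can=np.zeros((580,800,3),np.uint8); can[:300,:390]=up(b,232,310,212,272,5); can[300:580,:360]=im2; can[300:580,400:680]=im3
cv2.imwrite('pics/crop1.png',can)
for n,P,pts in(('scene',A,[(318,190),(268,215),(297,268),(355,212),(385,300),(350,298),(408,280),(415,298),(395,285),(340,370),(535,255),(392,240),(273,190),(256,138),(340,190),(378,195)]),('side',B,[(292,243),(262,225),(285,230),(352,242),(290,205),(355,150),(318,148),(390,150),(297,160),(315,300),(203,250),(200,232),(370,15),(325,15)])):
    for u,v in pts: print(n,(u,v),P[v,u].round(3))
E
```

```text
scene (318, 190) [0.508 0.048 0.172]
scene (268, 215) [0.336 0.027 0.164]
scene (297, 268) [ 0.368 -0.103  0.043]
scene (355, 212) [ 0.578 -0.061  0.15 ]
scene (385, 300) [ 0.561 -0.291  0.011]
scene (350, 298) [ 0.471 -0.244  0.017]
scene (408, 280) [ 0.666 -0.259 -0.002]
scene (415, 298) [ 0.639 -0.326  0.02 ]
scene (395, 285) [ 0.597 -0.278  0.049]
scene (340, 370) [ 0.259 -0.526  0.455]
scene (535, 255) [ 0.671 -0.501  0.455]
scene (392, 240) [ 0.701 -0.116  0.004]
scene (273, 190) [0.428 0.248 0.015]
scene (256, 138) [0.46  0.504 0.054]
scene (340, 190) [0.626 0.112 0.058]
scene (378, 195) [0.738 0.042 0.049]
side (292, 243) [0.561 0.349 0.07 ]
side (262, 225) [0.646 0.334 0.102]
side (285, 230) [0.592 0.306 0.076]
side (352, 242) [0.419 0.232 0.012]
side (290, 205) [0.62  0.153 0.053]
side (355, 150) [ 0.458 -0.018  0.173]
side (318, 148) [ 0.572 -0.006  0.172]
side (390, 150) [ 0.366 -0.39   0.004]
side (297, 160) [ 0.686 -0.185  0.023]
side (315, 300) [0.464 0.508 0.042]
side (203, 250) [0.75  0.469 0.104]
side (200, 232) [0.755 0.464 0.154]
side (370, 15) [ 0.507 -0.606  0.455]
side (325, 15) [0.557 0.015 0.571]
```

View pics/crop1.png

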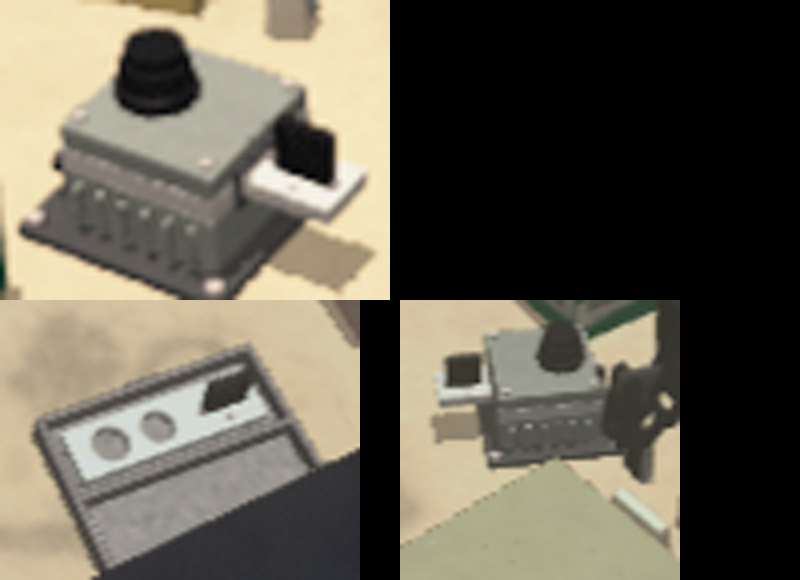

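Crop: the aluminium slider with its black fin sticks out of the grey head towards the robot, so it is the right one. The spare fills the tray's left (+y) bay, with its fin at the far end. The right bay is empty and partly hidden by the dark box.

```bash
python3 - <<'E'
from h import *
a=load('scene');b=load('side');A=cloud(a);B=cloud(b)
def rect(P,lo,hi,bx,mask=None):
    m=(P[...,2]>lo)&(P[...,2]<hi)&(P[...,0]>bx[0])&(P[...,0]<bx[1])&(P[...,1]>bx[2])&(P[...,1]<bx[3])
    if mask is not None:m&=mask
    p=P[m]; 
    if len(p)<5: return len(p)
    R=cv2.minAreaRect((p[:,:2]*1000).astype(np.float32)); return len(p),p[:,2].mean().round(4),np.round(R[0],1),np.round(R[1],1),round(R[2],1)
for n,c,P in(('scene',a,A),('side',b,B)):
    dark=c['pixels'].max(-1)<70; br=c['pixels'].min(-1)>140
    print(n)
    bx=(.5,.75,.22,.45)
    print(' top',rect(P,.066,.080,(.575,.75,.22,.45),~dark))
    print(' base',rect(P,.004,.012,(.5,.8,.2,.5),dark))
    print(' fin',rect(P,.058,.1,(.48,.59,.25,.45),dark))
    print(' plate',rect(P,.045,.062,(.48,.59,.25,.45),br))
    print(' cab',rect(P,.15,.18,(.25,.65,-.2,.15)))
    print(' box',rect(P,.44,.47,(.1,1,-1,-.3)))
    t=(.4,.75,-.42,-.18)
    print(' tray rim',rect(P,.018,.026,t)); 
m=(abs(A[...,2]-.455)<.01)&(A[...,1]<-.2)
h=cv2.convexHull((A[m][:,:2]*1000).astype(np.float32))[:,0]; print(cv2.approxPolyDP(h[:,None],15,True)[:,0].round())
# rim edges in scene pixels
v,u=np.where((A[...,2]>.014)&(A[...,2]<.028)&(A[...,0]>.44)&(A[...,0]<.76)&(A[...,1]<-.18)&(A[...,1]>-.45))
q=A[v,u]; print(q[[q[:,0].argmin(),q[:,0].argmax(),q[:,1].argmin(),q[:,1].argmax()]].round(3))
E
```

```text
scene
 top (391, np.float64(0.0733), array([654.1, 359.8]), array([199.1, 113.4]), 60.0)
 base 3
 fin (49, np.float64(0.0734), array([557.9, 337.9]), array([11.6, 26.9]), 70.2)
 plate (50, np.float64(0.0545), array([559.4, 343.2]), array([39.7, 48.2]), 72.1)
 cab (3802, np.float64(0.17), array([456.,  -0.]), array([226.8, 181.7]), 14.0)
 box (30823, np.float64(0.4531), array([ 569.7, -558.9]), array([631.8, 329.9]), 19.0)
 tray rim (637, np.float64(0.0213), array([ 604.6, -268. ]), array([284.4, 170.5]), 0.0)
side
 top (675, np.float64(0.0738), array([639.7, 365.2]), array([179.9, 108.5]), 75.7)
 base (131, np.float64(0.0081), array([653.9, 388.7]), array([209.1, 105. ]), 43.6)
 fin (126, np.float64(0.0754), array([566.5, 345.4]), array([13.5, 44.6]), 75.0)
 plate (132, np.float64(0.0551), array([561.1, 346.7]), array([42.5, 52.4]), 77.4)
 cab (2414, np.float64(0.17), array([456.8,   3.2]), array([226.7, 184.4]), 14.3)
 box (1805, np.float64(0.4527), array([ 579.3, -504.5]), array([623.7, 476.1]), 45.2)
 tray rim (80, np.float64(0.0218), array([ 689.1, -288.9]), array([215.8, 131.5]), 81.5)
[[ 815. -201.]
 [ 262. -492.]
 [ 234. -555.]
 [ 527. -696.]
 [ 682. -695.]
 [ 815. -608.]]
[[ 0.462 -0.35   0.014]
 [ 0.758 -0.281  0.023]
 [ 0.465 -0.353  0.023]
 [ 0.647 -0.18   0.027]]
```

>>> {"method": "drive_tool", "body": {"increments": [[4, -1, 0, -0.13, 8.5], [8, -2, 0, -0.26, 8.5], [12, -3, 0, -0.39, 8.5], [16, -4, 0, -0.52, 8.5], [20, -4, 0, -0.65, 8.5], [24, -4, 0, -0.78, 8.5], [28, -4, 0, -0.91, 8.5], [32, -4, 0, -1.04, 8.5], [34, -4, 0, -1.18, 8.5], [34, -4, 0, -1.31, 8.5]]}}

```text
clock: 1.1
position: [0.5591, 0.3428, 0.2493]
ee_rot: [0.126, 0.992, -0.0, -0.001]
wrist_force: [-0.2, -1.0, 0.7]
gripper_width: 0.0849
grip_force: 0.0
```

>>> {"method": "drive_tool", "body": {"increments": [[0, 0, 0, 0, 8.5], [0, 0, 0, 0, 8.5], [0, 0, 0, 0, 8.5]]}}

```text
clock: 1.4
position: [0.5601, 0.3395, 0.2502]
ee_rot: [0.132, 0.991, -0.0, -0.0]
wrist_force: [-0.3, 0.1, 0.0]
gripper_width: 0.0851
grip_force: 0.0
```

```bash
python3 - <<'E'
from h import *
c=grab('wrist'); print({k:c[k] for k in('fovy','cx','cy')},c['T_tool_cam'].round(3).tolist())
b=grab('side');s=c['s'];print(s['position'],s['ee_rot'],s['joint_pos'].round(2))
cv2.imwrite('pics/w1.png',c['pixels'][...,::-1])
E
```

```text
{'fovy': 65.70646984690485, 'cx': 319.85463042331884, 'cy': 208.30694040473696} [[0.001, -0.949, -0.315, 0.08], [1.0, 0.001, -0.001, 0.001], [0.001, -0.315, 0.949, -0.123], [0.0, 0.0, 0.0, 1.0]]
[0.56012723 0.33945551 0.25024276] [ 1.31855678e-01  9.91268921e-01 -7.47747613e-05 -2.34692153e-05] [ 0.35  0.28  0.29  1.58 -0.    0.61]
```

View pics/w1.png

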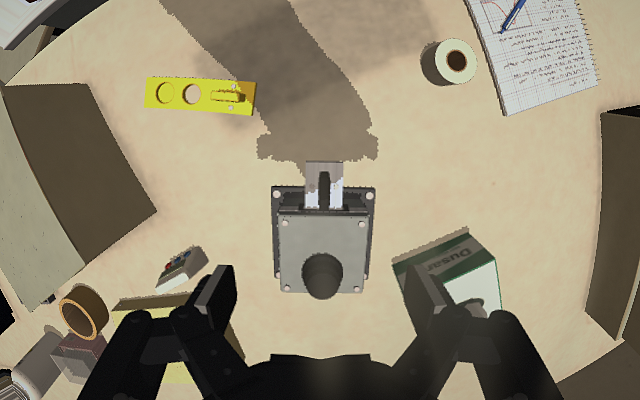

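The slider plate is at (324,185) and its fin at (325,190), sticking straight out of the head (block centre about (322,253)), nearly along the image vertical. The yellow decoy is at (200,95). Now I measure the slider.

```bash
cat >> h.py <<'E'
from scipy.spatial.transform import Rotation as Ro
def wcloud(c):
    f=200/np.tan(np.radians(c['fovy'])/2); v,u=np.mgrid[:400,:640]; d=c['depth']
    x=u-c['cx'];y=v-c['cy'];R=np.hypot(x,y)+1e-9;t=np.tan(np.minimum(R/f,1.4))
    P=np.stack([x/R*t*d,y/R*t*d,d,np.ones_like(d)],-1)
    T=np.eye(4);T[:3,:3]=Ro.from_quat(c['s']['ee_rot']).as_matrix();T[:3,3]=c['s']['position']
    return (P@(T@c['T_tool_cam']).T)[...,:3], (P@c['T_tool_cam'].T)[...,:3]
def rc(p):
    R=cv2.minAreaRect((p[:,:2]*1000).astype(np.float32)); return len(p),p[:,2].mean().round(4),np.round(R[0],1),np.round(R[1],1),round(R[2],1)
E
python3 - <<'E'
from h import *
c=load('wrist');P,Q=wcloud(c);px=c['pixels']
def sel(x0,x1,y0,y1,lo,hi):
    m=np.zeros((400,640),bool);m[y0:y1,x0:x1]=1
    return m&(P[...,2]>lo)&(P[...,2]<hi)&(c['depth']>0)
print('plate',rc(P[sel(295,355,150,215,.045,.062)]))
print('fintop',rc(P[sel(310,340,160,215,.080,.095)]))
print('fin',rc(P[sel(310,340,160,215,.064,.095)]))
m=sel(265,375,195,300,.066,.078);print('block',rc(P[m]))
m=sel(265,385,180,300,.004,.014);print('base',rc(P[m]))
for n,m in(('fintop',sel(310,340,160,215,.080,.095)),('plate',sel(295,355,150,215,.045,.062)),('block',sel(265,375,195,300,.066,.078))):
    q=Q[m]; print(n,'tool',q.min(0).round(4),q.max(0).round(4),np.median(q,0).round(4))
for z in(.0,):
    m=sel(400,460,40,240,-.01,.2); 
print([P[v,u].round(3) for v,u in((95,200),(60,470),(290,185),(310,80),(200,110))])
E
```

```text
plate (1475, np.float64(0.0537), array([563. , 344.9]), array([65.8, 53.5]), 73.7)
fintop (376, np.float64(0.0851), array([561.6, 343.1]), array([10.9, 33.9]), 75.1)
fin (471, np.float64(0.0819), array([566.6, 343.3]), array([30.5, 44.5]), 74.4)
block (5561, np.float64(0.0725), array([622.7, 326. ]), array([ 96.9, 118.2]), 74.0)
base (1722, np.float64(0.0078), array([636.3, 321.9]), array([131.1, 129.4]), 73.6)
fintop tool [-0.0174 -0.0014  0.1623] [0.0165 0.0094 0.17  ] [0.0005 0.0044 0.1648]
plate tool [-0.0284 -0.0273  0.1882] [0.0254 0.0384 0.2052] [0.0006 0.0047 0.1966]
block tool [-0.1227 -0.0459  0.1722] [-0.0048  0.0521  0.1842] [-0.0601  0.0027  0.1777]
[array([0.422, 0.227, 0.011]), array([0.463, 0.538, 0.049]), array([ 0.676,  0.093, -0.001]), array([ 0.682, -0.182,  0.001]), array([0.502, 0.103, 0.083])]
```

>>> {"method": "drive_tool", "body": {"increments": [[0, 0.4, 3, 0.018, 5], [-0.05, 0.42, 6, 0.018, 5], [-0.05, 0.42, 9, 0.018, 5], [-0.05, 0.42, 12, 0.018, 5], [-0.05, 0.42, 14, 0.018, 5], [-0.05, 0.42, 14, 0.018, 5], [-0.05, 0.42, 14, 0.018, 5]]}}

```text
clock: 2.2
position: [0.5617, 0.3437, 0.111]
ee_rot: [0.139, 0.99, 0.0, 0.0]
wrist_force: [0.2, 0.3, 0.2]
gripper_width: 0.05
grip_force: 0.0
```

```bash
cat > fin.py <<'E'
from h import *
import sys
c=grab('wrist');P,Q=wcloud(c);s=c['s']
print(s['position'].round(4),s['ee_rot'].round(4),s['wrist_force'].round(1),s['gripper_width'])
d=c['pixels'].max(-1)<75
for n,lo,hi in(('fintop',.080,.096),('plate',.045,.062)):
    m=(P[...,2]>lo)&(P[...,2]<hi)&(abs(Q[...,0])<.04)&(abs(Q[...,1])<(.018 if n=='fintop' else .03))&(c['depth']>0)
    if m.sum()>10:
        q=Q[m];print(n,m.sum(),np.percentile(q,1,axis=0).round(4),np.percentile(q,99,axis=0).round(4),rc(P[m]), rc(q))
cv2.imwrite(sys.argv[1],c['pixels'][...,::-1])
E
python3 fin.py pics/w2.png
```

```text
[0.5617 0.3437 0.111 ] [1.395e-01 9.902e-01 0.000e+00 1.000e-04] [0.2 0.3 0.2] 0.04998580443680815
fintop 1096 [-0.0167 -0.0055  0.0241] [0.0168 0.0056 0.0305] (1096, np.float64(0.085), array([561.6, 343.5]), array([11.7, 34.7]), 74.7) (1096, np.float64(0.026), array([ 0.1, -0.2]), array([11.7, 34.7]), 89.3)
plate 4267 [-0.027  -0.0269  0.0493] [0.0259 0.027  0.0651] (4267, np.float64(0.0538), array([562.6, 341.9]), array([59.9, 56.8]), 77.3) (4267, np.float64(0.0572), array([-1.3, -1.5]), array([59.9, 56.8]), 86.7)
```

View pics/w2.png

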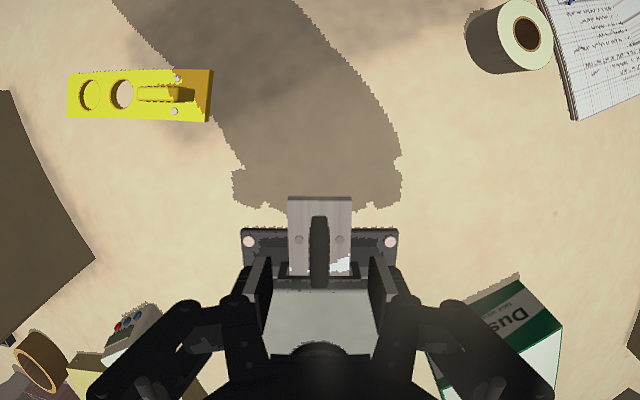

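The fin at (320,250) is centred between the open pads at (262,285) and (380,285), offset about 0.2 mm. I descend and grip.

>>> {"method": "drive_tool", "body": {"increments": [[0, 0, 1.5, 0, 3.5], [0, 0, 2.8, 0, 3], [0, 0, 3.3, 0, 2.5], [0, 0, 3.3, 0, 2], [0, 0, 3.3, 0, 1.5], [0, 0, 3.3, 0, 1.2]], "squeeze": 25}}

```text
clock: 2.85
position: [0.5619, 0.3441, 0.0779]
ee_rot: [0.139, 0.99, 0.0, 0.0]
wrist_force: [0.2, 0.2, -0.2]
gripper_width: 0.0124
grip_force: 0.0
```

>>> {"method": "drive_tool", "body": {"increments": [[0, 0, 0, 0, 0.9], [0, 0, 0, 0, 0.5], [0, 0, 0, 0, 0.5], [0, 0, 0, 0, 0.5]]}}

```text
clock: 3.25
position: [0.5619, 0.3441, 0.0779]
ee_rot: [0.139, 0.99, 0.0, 0.0]
wrist_force: [-1.0, -0.1, 3.9]
gripper_width: 0.0096
grip_force: 24.9
```

>>> {"method": "drive_tool", "body": {"increments": [[0, 0, 0, 0, 0.5], [0, 0, 0, 0, 0.5], [0, 0, -0.05, 0, 0.5], [0, 0, -0.1, 0, 0.5], [0.1, 0, -0.1, 0, 0.5], [0.3, 0, -0.1, 0, 0.5], [0.6, 0, -0.1, 0, 0.5], [0.9, 0, -0.1, 0, 0.5], [1.1, 0, -0.1, 0, 0.5], [1.2, 0, -0.1, 0, 0.5]], "squeeze": 90}}

```text
clock: 4.25
position: [0.5496, 0.3473, 0.0782]
ee_rot: [0.139, 0.99, -0.0, -0.0]
wrist_force: [1.0, 0.0, -0.6]
gripper_width: 0.0082
grip_force: 87.7
```

>>> {"method": "drive_tool", "body": {"increments": [[0.3, 0, 0, 0, 0.5], [0.8, 0, -0.02, 0, 0.5], [1.4, 0, -0.04, 0, 0.5], [2, 0, -0.05, 0, 0.5], [2.6, 0, -0.05, 0, 0.5], [3.2, 0, -0.05, 0, 0.5], [3.8, 0, -0.05, 0, 0.5], [4.3, 0, -0.05, 0, 0.5], [4.6, 0, -0.05, 0, 0.5], [4.7, 0, -0.05, 0, 0.5]]}}

```text
clock: 5.25
position: [0.5045, 0.3603, 0.0788]
ee_rot: [0.139, 0.99, -0.0, 0.0]
wrist_force: [0.1, -0.6, -1.9]
gripper_width: 0.0083
grip_force: 87.9
```

```bash
python3 - <<'E'
from h import *
b=grab('side');c=grab('wrist');s=c['s'];print(s['position'].round(4),s['wrist_force'].round(2),s['torque'].round(2))
can=np.zeros((400,800,3),np.uint8)
can[:,:400]=cv2.resize(b['pixels'][200:280,240:320,::-1],(400,400),interpolation=cv2.INTER_CUBIC)
can[:,400:]=c['pixels'][:,120:520,::-1]
cv2.imwrite('pics/p3.png',can)
E
```

```text
[0.5047 0.3603 0.0788] [ 0.64  0.74 -2.67] [ 0.06  0.14 -0.03]
```

View pics/p3.png

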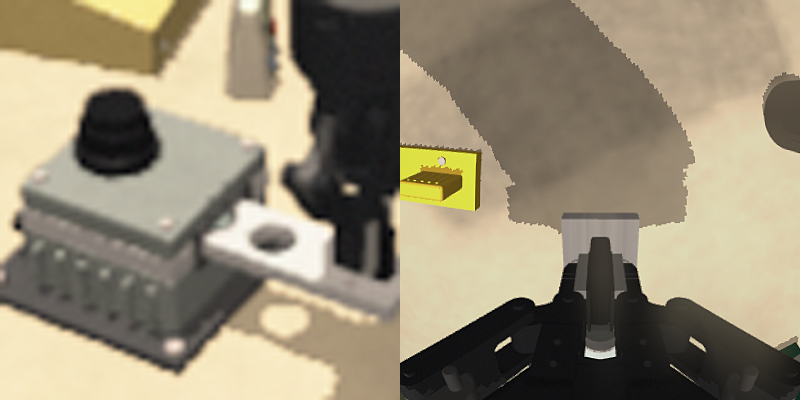

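The slider comes out level, with its middle hole now visible at crop (270,235). Forces are only a few N. I draw it the rest of the way.

>>> {"method": "drive_tool", "body": {"increments": [[0.3, 0, 0, 0, 0.5], [0.8, 0, 0, 0, 0.5], [1.5, 0, 0, 0, 0.5], [2.2, 0, 0, 0, 0.5], [2.9, 0, 0, 0, 0.5], [3.6, 0, 0, 0, 0.5], [4.3, 0, 0, 0, 0.5], [4.9, 0, 0, 0, 0.5], [5.3, 0, 0, 0, 0.5], [5.6, 0, 0, 0, 0.5]]}}

```text
clock: 6.35
position: [0.4507, 0.3757, 0.0789]
ee_rot: [0.139, 0.99, 0.0, 0.0]
wrist_force: [0.7, -0.4, -1.8]
gripper_width: 0.0084
grip_force: 87.9
```

>>> {"method": "drive_tool", "body": {"increments": [[0.3, 0, 0, 0, 0.5], [0.7, 0, 0, 0, 0.5], [1.1, 0, 0, 0, 0.5], [1.5, 0, 0, 0, 0.5], [1.7, 0, 0, 0, 0.5], [1.8, 0, 0, 0, 0.5], [1.8, 0, 0, 0, 0.5]]}}

```text
clock: 7.05
position: [0.4337, 0.3806, 0.0788]
ee_rot: [0.139, 0.99, -0.0, 0.0]
wrist_force: [1.0, -0.5, -2.6]
gripper_width: 0.0081
grip_force: 87.9
```

```bash
python3 - <<'E'
from h import *
b=grab('side');a=grab('scene');s=b['s'];print(s['position'].round(4),s['joint_pos'].round(2),s['wrist_force'].round(2))
P=cloud(b)
m=(P[...,2]>.045)&(P[...,2]<.06)&(b['pixels'].min(-1)>140)&(P[...,0]>.38)&(P[...,0]<.575)&(P[...,1]>.28)&(P[...,1]<.46)
p=P[m];print(rc(p)); 
A=np.c_[p[:,:2],np.ones(len(p))];k=np.linalg.lstsq(A,p[:,2],rcond=None)[0];print('tilt',k[:2].round(3))
can=np.zeros((480,800,3),np.uint8)
can[:,:400]=cv2.resize(b['pixels'][200:296,260:340,::-1],(400,480),interpolation=cv2.INTER_CUBIC)
can[:,400:]=cv2.resize(a['pixels'][250:370,340:440,::-1],(400,480),interpolation=cv2.INTER_CUBIC)
cv2.imwrite('pics/p4.png',can)
E
```

```text
[0.4337 0.3806 0.0788] [ 0.49  0.08 -0.25  1.25 -0.    0.77] [ 1.01 -0.5  -2.61]
(464, np.float64(0.0557), array([480.7, 369.1]), array([ 45.1, 149.1]), 73.7)
tilt [-0.008  0.   ]
```

View pics/p4.png

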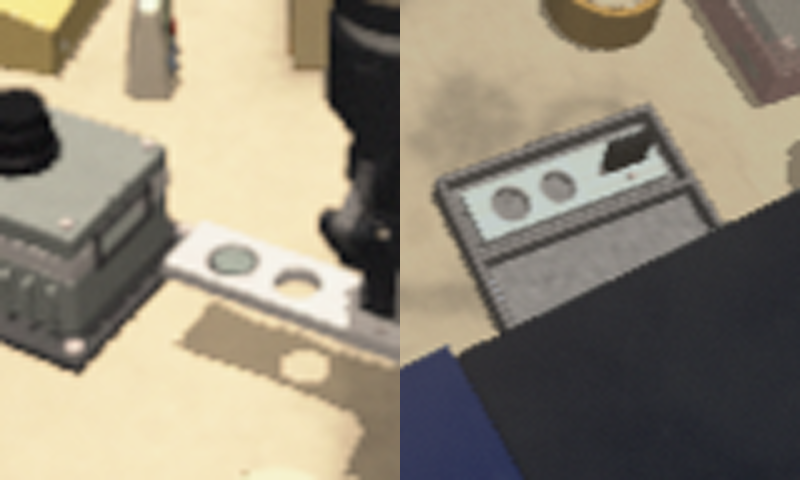

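The slider is clear of the head and level, and the filter sits in its pocket at (233,258) left. In the right half the empty bay lies towards the dark box, at about (600,260). Next I locate the tray roughly and the box face.

```bash
python3 - <<'E'
from h import *
a=load('scene');A=cloud(a)
m=(A[...,2]>.017)&(A[...,2]<.03)&(A[...,0]>.44)&(A[...,0]<.70)&(A[...,1]<-.18)&(A[...,1]>-.36)
lab=cv2.connectedComponents(m.astype(np.uint8))[1]
for l in range(1,lab.max()+1):
    p=A[lab==l]
    if len(p)>30: print(l,rc(p), p.min(0).round(3),p.max(0).round(3))
h=cv2.convexHull((A[m][:,:2]*1000).astype(np.float32)); print(cv2.approxPolyDP(h,6,True)[:,0].round())
w=a['pixels'].min(-1)>140
p=A[(A[...,2]>.012)&(A[...,2]<.022)&w&(A[...,0]>.45)&(A[...,0]<.7)&(A[...,1]<-.2)&(A[...,1]>-.36)];print('spare',rc(p))
print('box edge',[(u,A[v,u].round(3).tolist()) for u,v in((455,344),(470,330),(400,335),(420,322),(440,312),(470,298),(500,284),(530,262))])
p=A[(A[...,1]<-.3)&(A[...,2]>.1)&(A[...,2]<.46)]
E
```

```text
1 (32, np.float64(0.0228), array([ 669.4, -188. ]), array([ 9.3, 50.1]), 83.2) [ 0.645 -0.192  0.017] [ 0.695 -0.18   0.03 ]
2 (478, np.float64(0.0217), array([ 554.8, -297.2]), array([118.8, 182.2]), 87.8) [ 0.462 -0.353  0.017] [ 0.648 -0.235  0.029]
7 (108, np.float64(0.0195), array([ 592.4, -279.8]), array([38.6, 64.7]), 83.1) [ 0.562 -0.299  0.017] [ 0.623 -0.257  0.029]
22 (31, np.float64(0.0184), array([ 491.3, -272. ]), array([29.9, 17.2]), 60.3) [ 0.482 -0.289  0.017] [ 0.5   -0.255  0.02 ]
[[ 695. -186.]
 [ 645. -180.]
 [ 472. -235.]
 [ 462. -350.]
 [ 637. -351.]]
spare (431, np.float64(0.0168), array([ 545.8, -278. ]), array([170.8,  68.6]), 8.7)
box edge [(455, [0.435, -0.568, 0.455]), (470, [0.472, -0.56, 0.452]), (400, [0.367, -0.52, 0.454]), (420, [0.408, -0.516, 0.453]), (440, [0.449, -0.515, 0.451]), (470, [0.509, -0.517, 0.452]), (500, [0.572, -0.518, 0.453]), (530, [0.653, -0.508, 0.454])]
```

>>> {"method": "drive_tool", "body": {"increments": [[0, 0, -0.5, 0, 0.5], [0, 0, -1.5, 0, 0.5], [0, 0, -3.5, 0, 0.5], [0, 0, -6, 0, 0.5], [0, 0, -8.5, 0, 0.5], [0, 0, -11, 0, 0.5], [0, 0, -13.5, 0, 0.5], [0, 0, -16, 0, 0.5], [0, 0, -18, 0, 0.5], [0, 0, -19, 0, 0.5]]}}

```text
clock: 8.15
position: [0.4344, 0.3808, 0.2719]
ee_rot: [0.139, 0.99, 0.001, 0.002]
wrist_force: [0.1, 0.6, -1.8]
gripper_width: 0.008
grip_force: 87.9
```

```bash
python3 - <<'E'
from h import *
s=r.sense();print(s['position'],s['joint_pos'].round(2),s['wrist_force'].round(1))
M=Ro.from_quat(s['ee_rot']).as_matrix()
for t in((.46,-.2,.27),(.504,-.337,.27),(.46,.09,.27)): print(t,((np.array(t)-s['position'])@M*100).round(1))
E
```

```text
[0.43438917 0.38084277 0.27193305] [ 0.49  0.04  0.07  1.6  -0.    0.77] [ 0.1  0.6 -1.8]
(0.46, -0.2, 0.27) [-18.4 -55.1   0.1]
(0.504, -0.337, 0.27) [-26.4 -67.1   0.1]
(0.46, 0.09, 0.27) [-10.5 -27.3   0.2]
```

>>> {"method": "drive_tool", "body": {"increments": [[-0.3, -1, 0, 0, 0.5], [-1, -3, 0, 0, 0.5], [-2.1, -6.2, 0, 0, 0.5], [-3.2, -9.5, 0, 0, 0.5], [-4.3, -13, 0, 0, 0.5], [-5.4, -16.2, 0, 0, 0.5], [-6.5, -19.4, 0, 0, 0.5], [-7.5, -22.6, 0, 0, 0.5], [-8.5, -25.5, 0, 0, 0.5], [-9.3, -28, 0, 0, 0.5]]}}

```text
clock: 9.15
position: [0.4453, 0.0838, 0.2675]
ee_rot: [0.139, 0.99, -0.0, -0.001]
wrist_force: [0.8, -1.2, -2.7]
gripper_width: 0.0083
grip_force: 88.1
```

>>> {"method": "drive_tool", "body": {"increments": [[-0.8, -2.4, 0, 0, 0.5], [-1.8, -5.4, 0, 0, 0.5], [-2.8, -8.4, 0, 0, 0.5], [-3.9, -11.6, 0, 0, 0.5], [-5, -15, 0, 0, 0.5], [-6.1, -18.4, 0, 0, 0.5], [-7.2, -21.6, 0, 0, 0.5], [-8.2, -24.6, 0, 0, 0.5], [-8.9, -26.5, 0, 0, 0.5], [-9.1, -27.1, 0, 0, 0.5]]}}

```text
clock: 10.15
position: [0.4579, -0.2017, 0.2672]
ee_rot: [0.14, 0.99, 0.0, -0.001]
wrist_force: [0.5, 0.8, -0.4]
gripper_width: 0.0084
grip_force: 88.1
```

>>> {"method": "drive_tool", "body": {"increments": [[0, 0, 0, -0.05, 0.5], [0, 0, 0, -0.12, 0.5], [0, 0, 0, -0.19, 0.5], [0, 0, 0, -0.19, 0.5], [0, 0, 0, -0.19, 0.5]]}}

```text
clock: 10.65
position: [0.4586, -0.1994, 0.2683]
ee_rot: [0.045, 0.999, 0.0, -0.0]
wrist_force: [0.1, -0.6, -2.1]
gripper_width: 0.0085
grip_force: 88.1
```

```bash
python3 - <<'E'
from h import *
c=grab('wrist');s=c['s'];print(s['position'].round(4),s['ee_rot'].round(4),s['joint_pos'].round(2),s['wrist_force'].round(1))
cv2.imwrite('pics/w5.png',c['pixels'][...,::-1])
P,Q=wcloud(c)
m=(P[...,2]>.017)&(P[...,2]<.027)&(P[...,0]>.44)&(P[...,0]<.70)&(P[...,1]<-.22)&(P[...,1]>-.42)&(c['depth']>0)
print(rc(P[m])); h=cv2.convexHull((P[m][:,:2]*1000).astype(np.float32)); print(cv2.approxPolyDP(h,4,True)[:,0].round())
E
```

```text
[ 0.4586 -0.1994  0.2683] [ 4.52e-02  9.99e-01  2.00e-04 -3.00e-04] [-0.67 -0.2  -0.16  1.61 -0.   -0.58] [ 0.1 -0.6 -2.1]
(1846, np.float64(0.0209), array([ 554.2, -309.4]), array([135. , 179.6]), 84.6)
[[ 639. -294.]
 [ 605. -269.]
 [ 501. -237.]
 [ 473. -234.]
 [ 461. -366.]
 [ 637. -380.]
 [ 643. -311.]]
```

View pics/w5.png

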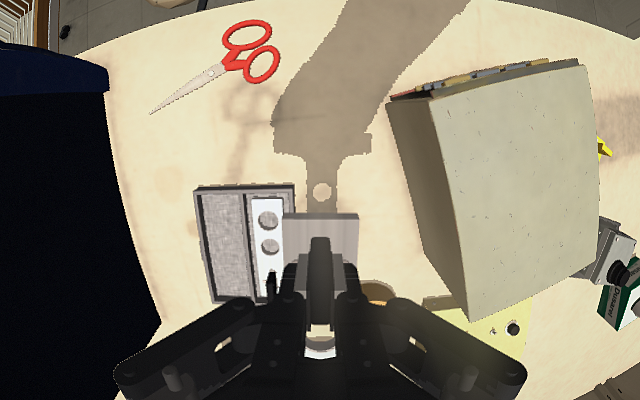

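The view shows the tray at (245,245), with the spare in its right-hand column (268,245) and the empty bay at (225,250). The dark box is at left, x<160, and the carried slider's fin is at (320,250). Tray centre is (0.554, -0.309) at yaw -5.4°, so the bay centre is (0.551, -0.341).

```bash
python3 - <<'E'
from h import *
c=load('wrist');P,Q=wcloud(c);s=c['s']
m=(P[...,2]>.05)&(P[...,1]<-.36)&(P[...,0]>.3)&(P[...,0]<.75)&(c['depth']>0)
print('box',P[m].min(0).round(3),np.percentile(P[m],[90,99,100],axis=0).round(3))
M=Ro.from_quat(s['ee_rot']).as_matrix()
for z in(.27,.04): print(((np.array([.5034,-.3368,z])-s['position'])@M*100).round(2))
E
```

```text
box [ 0.3   -0.538  0.05 ] [[ 0.61  -0.491  0.255]
 [ 0.666 -0.49   0.302]
 [ 0.726 -0.36   0.313]]
[ -5.7  -13.28  -0.17]
[ -5.72 -13.29  22.83]
```

>>> {"method": "drive_tool", "body": {"increments": [[-0.4, -1, 0, 0, 0.5], [-1.2, -3, 0, 0, 0.5], [-2.2, -5.2, 0, 0, 0.5], [-3.3, -7.6, 0, 0, 0.5], [-4.3, -10, 0, 0, 0.5], [-5.2, -12, 0, 0, 0.5], [-5.7, -13.1, 0, 0, 0.5], [-5.7, -13.3, 0, 0, 0.5], [-5.7, -13.3, 0, 0, 0.5]]}}

```text
clock: 11.6
position: [0.5037, -0.3377, 0.2684]
ee_rot: [0.045, 0.999, 0.0, -0.0]
wrist_force: [0.1, 0.4, -2.5]
gripper_width: 0.0087
grip_force: 88.2
```

>>> {"method": "drive_tool", "body": {"increments": [[0, 0, 1, 0, 0.5], [0, 0, 3, 0, 0.5], [0, 0, 6, 0, 0.5], [0, 0, 9, 0, 0.5], [0, 0, 12, 0, 0.5], [0, 0, 15, 0, 0.5], [0, 0, 17.5, 0, 0.5], [0, 0, 18.5, 0, 0.5], [0, 0, 19, 0, 0.5], [0, 0, 19, 0, 0.5]]}}

```text
clock: 12.6
position: [0.5041, -0.3372, 0.0791]
ee_rot: [0.044, 0.999, -0.0, 0.0]
wrist_force: [-0.5, 0.3, -2.7]
gripper_width: 0.0084
grip_force: 88.2
```

```bash
python3 - <<'E'
from h import *
c=grab('wrist');s=c['s'];print(s['position'].round(4),s['ee_rot'].round(4),s['wrist_force'].round(1))
cv2.imwrite('pics/w6.png',c['pixels'][...,::-1])
P,Q=wcloud(c)
m=(P[...,2]>.018)&(P[...,2]<.026)&(P[...,0]>.44)&(P[...,0]<.66)&(P[...,1]<-.22)&(P[...,1]>-.42)&(c['depth']>0)
print(rc(P[m])); h=cv2.convexHull((P[m][:,:2]*1000).astype(np.float32)); print(cv2.approxPolyDP(h,3,True)[:,0].round())
M=Ro.from_quat(s['ee_rot']).as_matrix();print(((np.array([.5034,-.3368,.04])-s['position'])@M*100).round(2))
E
```

```text
[ 0.5041 -0.3372  0.0791] [ 4.43e-02  9.99e-01 -1.00e-04  1.00e-04] [-0.5  0.3 -2.7]
(5518, np.float64(0.0212), array([ 523.3, -305.5]), array([139.6, 115.5]), 85.6)
[[ 586. -244.]
 [ 562. -238.]
 [ 471. -236.]
 [ 461. -367.]
 [ 552. -377.]]
[0.07 0.03 3.91]
```

View pics/w6.png

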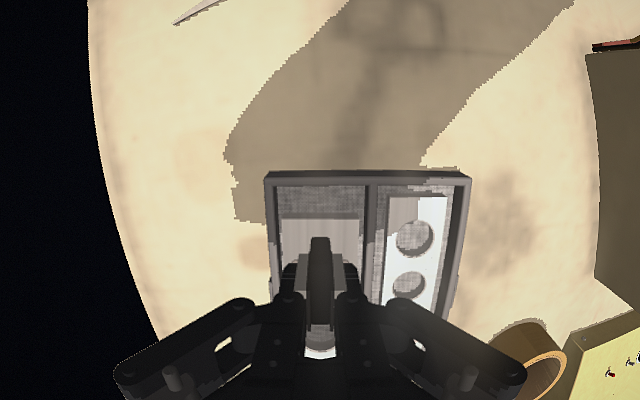

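The slider hangs over the empty bay at (320,240), clear of both walls (270 and 370), and the spare is untouched at (415,250). I lower it gently.

>>> {"method": "drive_tool", "body": {"increments": [[0, 0, 0.5, 0, 0.5], [0, 0, 1.2, 0, 0.5], [0, 0, 2, 0, 0.5], [0, 0, 2.8, 0, 0.5], [0, 0, 3.3, 0, 0.5], [0, 0, 3.5, 0, 0.5], [0, 0, 3.6, 0, 0.5], [0, 0, 3.65, 0, 0.5], [0, 0, 3.7, 0, 0.5], [0, 0, 3.7, 0, 0.5]]}}

```text
clock: 13.65
position: [0.5041, -0.3375, 0.042]
ee_rot: [0.044, 0.999, -0.0, 0.0]
wrist_force: [-0.8, -0.6, -1.1]
gripper_width: 0.0087
grip_force: 88.2
```

>>> {"method": "drive_tool", "body": {"increments": [[0, 0, 0.05, 0, 0.5], [0, 0, 0.1, 0, 0.5], [0, 0, 0.15, 0, 0.5], [0, 0, 0.15, 0, 0.5]]}}

```text
clock: 14.05
position: [0.504, -0.3374, 0.0403]
ee_rot: [0.044, 0.999, -0.0, 0.0]
wrist_force: [-0.3, -0.2, -1.3]
gripper_width: 0.0082
grip_force: 88.2
```

>>> {"method": "drive_tool", "body": {"increments": [[0, 0, 0.03, 0, 0.5], [0, 0, 0.06, 0, 0.5], [0, 0, 0.06, 0, 0.5]]}}

```text
clock: 14.35
position: [0.504, -0.3374, 0.0401]
ee_rot: [0.044, 0.999, -0.0, 0.0]
wrist_force: [-1.1, 0.6, 3.6]
gripper_width: 0.0082
grip_force: 89.0
```

Contact. I release gently and rise.

>>> {"method": "drive_tool", "body": {"increments": [[0, 0, 0, 0, 0.8], [0, 0, 0, 0, 0.9], [0, 0, 0, 0, 1.0], [0, 0, 0, 0, 1.2], [0, 0, 0, 0, 1.5], [0, 0, 0, 0, 1.8], [0, 0, 0, 0, 1.8]], "squeeze": 20}}

```text
clock: 15.05
position: [0.504, -0.3374, 0.0396]
ee_rot: [0.044, 0.999, -0.0, 0.0]
wrist_force: [0.1, 0.1, 0.3]
gripper_width: 0.018
grip_force: 0.0
```

>>> {"method": "drive_tool", "body": {"increments": [[0, 0, -0.3, 0, 1.8], [0, 0, -1, 0, 1.8], [0, 0, -2, 0, 1.8], [0, 0, -3.5, 0, 1.8], [0, 0, -6, 0, 1.8], [0, 0, -9, 0, 1.8], [0, 0, -12, 0, 1.8], [0, 0, -15, 0, 1.8], [0, 0, -17, 0, 1.8], [0, 0, -17, 0, 1.8]]}}

```text
clock: 16.05
position: [0.5052, -0.3386, 0.2149]
ee_rot: [0.044, 0.999, -0.002, 0.003]
wrist_force: [0.6, -0.2, 0.4]
gripper_width: 0.0179
grip_force: 0.0
```

```bash
python3 - <<'E'
from h import *
c=grab('wrist');a=grab('scene');s=c['s'];print(s['position'].round(4),s['wrist_force'].round(1))
can=np.zeros((400,760,3),np.uint8);can[:,:400]=c['pixels'][:,120:520,::-1]
can[:320,400:]=cv2.resize(a['pixels'][265:345,340:430,::-1],(360,320),interpolation=cv2.INTER_CUBIC)
cv2.imwrite('pics/p7.png',can)
P,Q=wcloud(c)
m=(P[...,2]>.010)&(P[...,2]<.020)&(P[...,0]>.44)&(P[...,0]<.66)&(P[...,1]<-.316)&(P[...,1]>-.372)&(c['pixels'].min(-1)>120)
p=P[m];print(rc(p));k=np.linalg.lstsq(np.c_[p[:,:2],np.ones(len(p))],p[:,2],rcond=None)[0];print(k[:2].round(3))
E
```

```text
[ 0.5052 -0.3386  0.2149] [ 0.6 -0.2  0.4]
(3537, np.float64(0.0154), array([ 558.9, -348.3]), array([ 53.7, 163. ]), 85.9)
[-0.005 -0.001]
```

View pics/p7.png

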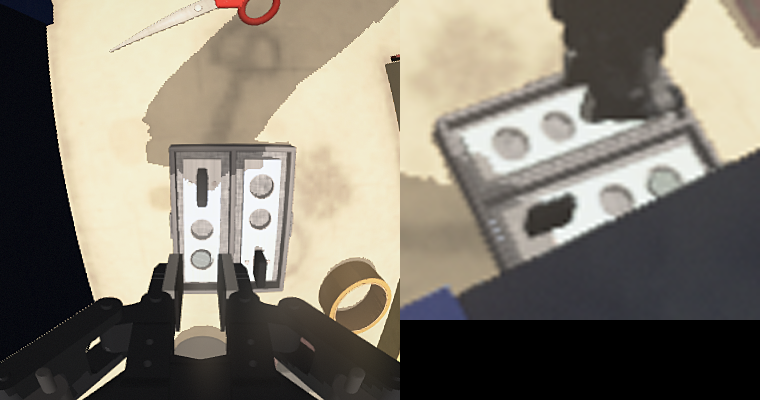

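The slider lies flat in the left column of the view, fin up at (202,187), centred between the walls. The filter is in its pocket at (201,259), the spare is undisturbed, and the gripper is clear.

```bash
python3 -c "
from bench import r
print(r.finish_job())"
```

```text
the job is handed in; nothing more can be done
None
```

The filter slider was drawn out of the head level and now lies fin up in the empty bay, with the filter in its pocket, the spare slider still in its bay and the gripper clear; I handed the job in at about 16 s, and the hand-in call returned no verdict.

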